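# Check a brass lock channel in the bench caliper

## Robot

A 6-joint arm with a two-finger parallel gripper is mounted at the origin on the work surface. World frame = base frame: x ahead of the robot, y to its left, z up, the work surface at z = 0. Lengths are in m, angles in rad, forces in N, time in s.
With the tool pointing down it reaches from about 0.375 to 0.9 m from the base axis. Payload 3.1 kg.
Tool frame: the origin (TCP) lies between the finger pads; the fingertips stand 17 mm ahead of it and the grasp point (between the pads) lies 2 mm behind it; z points along the fingers, y is the direction in which the jaws open and shut (so a half turn about z gives the same grasp; the last joint's range is limited). The gripper opens to 85 mm and grips with 20 to 120 N. Pads are 22 mm wide; open, the fingers measure 114 mm over their backs; the gripper's body (76 mm by 85 mm) begins 54 mm behind the grasp point. The pads swing forward as they close: fully open they stand 13 mm farther back than shut.
Start: joints at [1.048, 0.527, 1.433, -0, 1.181, -0.178], TCP at [0.211, 0.588, 0.217] pointing down, gripper open.
Joint ranges: [-3.08, 3.08], [-0.75, 2.2], [0.22, 2.44], [-1.43, 4.57], [0, 2.65], [-2.85, 2.85]. Speed limits (rad/s): [2.79, 2.79, 3.14, 3.14, 3.14, 3.14].

## Interface

Orientations are given as a unit quaternion [x, y, z, w].
In Python, from station import manip, snapshot, camera_info, sign_off, search_frame, landmark_of gives the robot as it stands.
- The arm moves only by the tool play_rows, never from a script. Its argument "rows" is a list of rows, each an object of numbers: "grip": the finger opening in cm, from 0 to 8.54; "x", "y", "z": the shift along the world's x, y, z in cm; "roll": the turn about the world's z in rad. A call has 1 to 20 rows; each row is the pose to reach, as a shift and turn from the pose measured when the call began; what a row does not reach only later rows make up. A row lasts 1/10 s, in which the tool goes at most 50 mm and 8.59 degrees, less where a joint would pass 70% of its speed; a pose out of reach is approached as far as the arm can. A call with a gripper value outside its range is refused whole. The fingers move at their own pace and stop on an object; "grip_force" is the grip in N (left out, the last holds). Time passes only in rows, so rows that repeat a pose let the fingers close. It gives the time, the measured TCP pose, the force and the opening at its end, in the units of the state.
- manip.sense(): the state, without advancing time (a new reading comes with each control period).
- snapshot(name): name is "scene" or "top"; returns the picture (420x560x3 uint8, red, green, blue); there is no depth.
- camera_info(name): a dict with "fx", "fy", "cx", "cy" (pixels), "R" (3x3) and "t" (3): a world point X has camera coordinates R X + t. Camera axes: x right, y down, z forward; pixel columns grow to the right and rows downward; lengths in m; the calibration is good to about 2 mm. A picture is of the moment at which its call begins. camera_info takes no time and is no camera call.
- sign_off(): hands the job in, once; it reports no verdict.
Trained networks look in the newest picture that a camera, given by its name, has taken for a name from the list of things; names that differ only in an ending like _2 or _b are one class to them, and where a whole thing is asked for, a point or a joint stands for the part that bears it (a point fixed in the world has none). Each returns a list of dicts, best first, with "score" (0 to 1); they miss things now and then, are a little off and sometimes report something else, mostly with a low value. They report only what shows in the picture. A call takes as long as a camera call.
- search_frame(label, camera): "point" ([column, row] in pixels, amid what is visible of it).
- landmark_of(label, camera): "point" ([column, row] in pixels: a listed point, or the origin of a listed thing).
The state is a dict: "t": time; "q": joint angles; "qd": joint speeds; "tau": joint torques, N m; "tcp_pos": TCP position; "tool_rot": TCP orientation; "force": force on the tool from outside, world axes, zero at the start; "ft_torque": the same for the moment, N m; "finger_gap": opening from 0.0 (shut) to 1.0 (fully open).
Only numpy, scipy, OpenCV 4.12 (cv2) and the standard library are available. Lean on these libraries where they do the work, as an engineer would, in place of code of your own. Each camera call takes 0.05 s, during which the arm holds its last target. There are 200 camera calls.

## Task

The bench caliper still holds a finished grey casting: take it out and lay it flat, right way up, on a free place on the black pad with the other castings. Then lay the longest of the three brass channels, open side up, lengthwise along the middle of the caliper's bed between the jaws, and slide the jaw shut on it, pressing gently for a moment so that the channel bears on both jaws; leave the caliper closed on it. Leave everything else on the bench where it is.

Things in the scene. Friction and masses are not known exactly. Their poses are not given: they have to be found in the camera images.
- gauge: fixed bench caliper: base plate 270 x 100 x 12, on it a plain steel bed 50 wide along x, its top 30 above the bench, no side lips; scale lines beside it. Origin: centre of the underside; x is the measuring axis. The fixed jaw stands at the +x end: face at x = +105, 66 high above the bench, 56 wide. The sliding jaw is on its -x side
- fixed_jaw: the fixed jaw block, part of the caliper; same origin and axes as gauge
- thumb_grip (a point): upright thumb grip on the sliding jaw: plain steel tab 22 (gauge x) x 16 (gauge y), free from 55 to 104 above the bench; this point is on its axis at 90, and 36 behind the jaw's measuring face. Pinch it across gauge y, or push it
- jaw (a joint): the sliding jaw (face 56 wide, 65 high above the bench): gap between the jaws in m (0 = shut, 0.165 = fully open, at the -x end); stays where it is left, slides with about 2.5 N, and a proper measuring pressure is a steady 5 to 10 N more (never over 50)
- casting_done: grey cast-metal lock body left in the caliper between the jaws: 100 long in x; body 32 wide and 24 high from x = -50 to +14, then a nose 22 wide and 18 high to x = +50. Origin: centre of the 100 mm length, on the underside. Grip across the wide part, near x = -10
- channel_long: the longest of three brass channels on the wooden block: U section open upwards, 130 long x 32 wide x 22 high, walls 4. Origin: centre of underside; x along its length
- block: fixed wooden block 290 (x) x 100 (y) x 40 high, with the three brass channels lying across it in any order. Origin: centre of underside
- pad: fixed black pad 280 (x) x 160 (y) x 6 thick for finished castings; two lie across it side by side (along pad y), leaving a free place towards one of its x ends. Origin: centre of underside
- channel_mid: the spare brass channel of middle length: U section open upwards, 100 long x 32 wide x 22 high. Origin: centre of underside; x along its length
- channel_short: the spare short brass channel, 75 long, otherwise the same
- casting_a: a grey cast-metal lock body already on the pad, same shape as casting_done but its length is along its own y
- casting_b: a second one on the pad, beside casting_a, the same
- flux_bottle: slim upright bottle, diameter 36, 120 high, easily tipped. Origin: centre of its foot
- screwdriver: screwdriver with black handle, 170 long, lying along its x; origin under its middle
- paste_tin: red-labelled upright tin, diameter 72, 85 high. Origin: centre of its foot
- solder_reel: grey reel, diameter 64, 46 high, lying flat. Origin: centre of underside

How it is judged:
By the outcome, as a careful person would: the job done as asked, in the order asked, and still so for the second after the job is handed in, with the robot touching nothing.
It also fails if it takes over 72 s, if anything falls off the work surface, if the arm or the gripper's body presses on something with over 40 N, if the wrist force passes 120 N, or if a joint passes its speed limit or range.

## Working session

There is one attempt and no reset: what is moved stays moved. The work goes in short steps, Python scripts to look and compute and a tool call to move; the robot and the scene stay as the last step left them, time stands still between calls to the robot, and variables do not carry over. Pictures are saved under pics/ and viewed, about 8 in all and at most 12, crops included, and the job is handed in when it is done.

Besides the shell and the picture viewer there is one more tool, called after "Emit:" in YAML: its name, and indented under it one key for each argument. play_rows: Moves the arm, as the interface text tells. Its arguments: {"type":"object","properties":{"rows":{"type":"array","items":{"type":"object","properties":{"grip":{"type":"number"},"x":{"type":"number"},"y":{"type":"number"},"z":{"type":"number"},"roll":{"type":"number"}}}},"grip_force":{"type":"number"}},"required":["rows"]}

```bash
mkdir -p pics; ls
python3 - <<'E'
from station import *
import cv2,numpy as np
for n in("scene","top"):
    im=snapshot(n); cv2.imwrite(f"pics/{n}0.png",im[:,:,::-1]); c=camera_info(n); print(n,{k:np.round(v,3).tolist() for k,v in c.items()})
s=manip.sense(); print(s)
for l in["gauge","thumb_grip","casting_done","channel_long","channel_mid","channel_short","pad","block","casting_a","flux_bottle"]:
    for n in("scene","top"):
        print(l,n,[(np.round(d["point"]).tolist(),round(d["score"],2)) for d in landmark_of(l,n)[:3]])
E
```

```text
pics
scene {'fx': 404.187, 'fy': 404.187, 'cx': 284.668, 'cy': 205.402, 'R': [[0.765, 0.644, -0.013], [0.403, -0.494, -0.77], [-0.503, 0.584, -0.638]], 't': [-0.416, -0.153, 1.276]}
top {'fx': 401.118, 'fy': 401.118, 'cx': 281.603, 'cy': 212.907, 'R': [[-0.09, -0.996, -0.003], [-0.972, 0.088, -0.216], [0.215, -0.017, -0.976]], 't': [0.043, 0.536, 0.93]}
{'t': 0.1, 'q': array([ 1.04846229e+00,  5.28401563e-01,  1.43378400e+00,  1.26512992e-05,
        1.18137869e+00, -1.78491088e-01]), 'qd': array([ 0.00010568, -0.00331958, -0.00255631,  0.0014448 , -0.00051603,
       -0.00309118]), 'tau': array([-2.31372860e-04, -4.43303704e+01, -1.78583872e+01, -2.12579635e-04,
        3.88257133e-03, -2.71825293e-06]), 'tcp_pos': array([0.21031639, 0.58783982, 0.21641094]), 'tool_rot': array([ 1.71078102e-01,  9.85256977e-01, -9.23882864e-04, -3.43903744e-04]), 'force': array([-0.83296496,  0.13752173,  0.53142178]), 'ft_torque': array([ 0.02875517, -0.00202379, -0.03866378]), 'finger_gap': 1.0013538533399524}
gauge scene [([274.0, 247.0], 0.97)]
gauge top [([301.0, 208.0], 0.83)]
thumb_grip scene
[... 251 characters left out ...]
nnel_long scene [([386.0, 157.0], 0.66)]
channel_long top [([123.0, 203.0], 0.8)]
channel_mid scene [([356.0, 149.0], 0.55)]
channel_mid top [([139.0, 235.0], 0.77)]
channel_short scene [([328.0, 143.0], 0.79)]
channel_short top [([414.0, 215.0], 0.42), ([356.0, 210.0], 0.38), ([304.0, 218.0], 0.36)]
pad scene [([158.0, 317.0], 0.58)]
pad top [([416.0, 216.0], 0.65)]
block scene [([352.0, 165.0], 0.67)]
block top [([135.0, 238.0], 0.9), ([304.0, 206.0], 0.2)]
casting_a scene [([180.0, 335.0], 0.89), ([154.0, 315.0], 0.82), ([226.0, 282.0], 0.58)]
casting_a top [([411.0, 192.0], 0.84), ([421.0, 215.0], 0.82)]
flux_bottle scene []
flux_bottle top [([354.0, 208.0], 0.6), ([300.0, 210.0], 0.24)]
```

Run:
```python
import cv2
a=cv2.imread("pics/scene0.png"); cv2.imwrite("pics/s1.png",cv2.resize(a[110:390,100:460],(800,622))[:600])
a=cv2.imread("pics/top0.png"); cv2.imwrite("pics/t1.png",cv2.resize(a[110:340,60:500],None,fx=1.8,fy=1.8,interpolation=cv2.INTER_CUBIC))
```

```text
(no output)
```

View pics/s1.png

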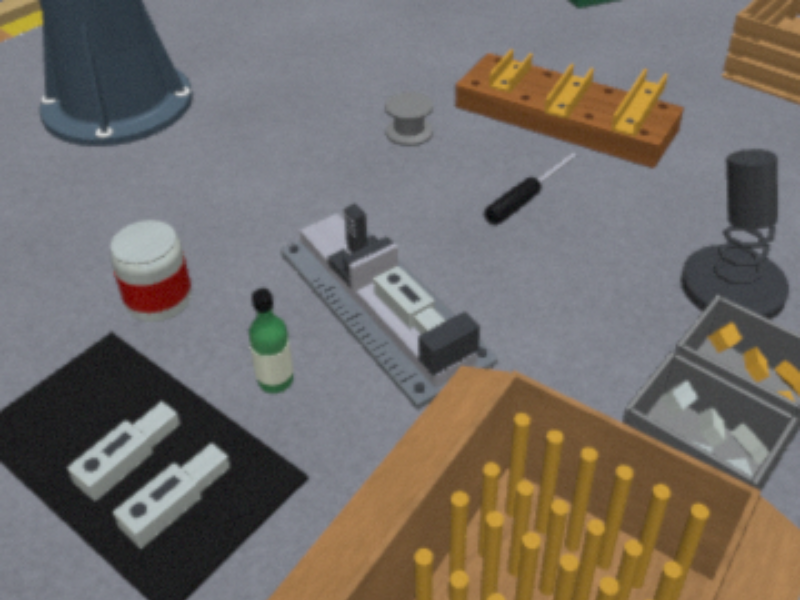

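View pics/t1.png

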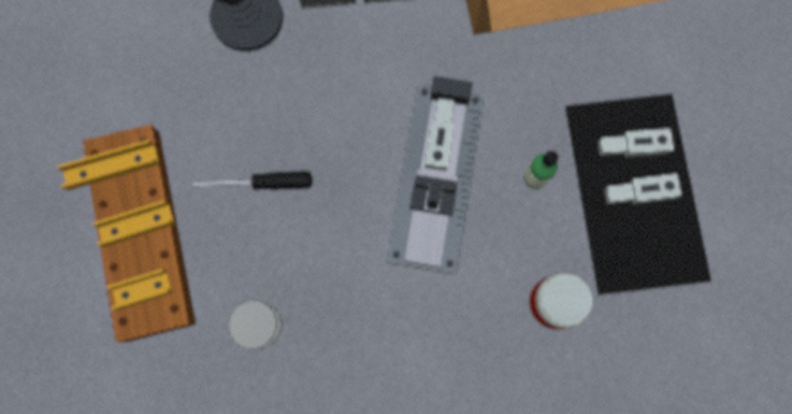

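The scene crop shows the casting in the caliper at about (400,295), nose toward the fixed jaw. The top crop shows the long channel at (110,165), furthest from the robot. The pad's free end is the near one, around (650,240). Next I zoom in for precise edges.

```bash
cat > h.py <<'E'
from station import *
import cv2,numpy as np
def bp(n,px,z):
    c=camera_info(n);R=np.array(c["R"]);t=np.array(c["t"])
    d=R.T@np.array([(px[0]-c["cx"])/c["fx"],(px[1]-c["cy"])/c["fy"],1]);o=-R.T@t
    return (o+d*(z-o[2])/d[2])[:2]
def pj(n,X):
    c=camera_info(n);v=np.array(c["R"])@np.array(X)+np.array(c["t"])
    return np.array([c["cx"]+c["fx"]*v[0]/v[2],c["cy"]+c["fy"]*v[1]/v[2]])
E
python3 - <<'E'
import cv2,numpy as np
a=cv2.imread("pics/top0.png"); f=lambda r0,r1,c0,c1,k:cv2.resize(a[r0:r1,c0:c1],None,fx=k,fy=k,interpolation=cv2.INTER_CUBIC)
out=np.zeros((600,800,3),np.uint8)
out[:595,:350]=f(146,265,268,338,5)
out[:210,360:710]=f(182,224,86,156,5)   # channel
out[220:600,360:740]=f(155,250,370,465,4)
cv2.imwrite("pics/z.png",out)
hsv=cv2.cvtColor(a,cv2.COLOR_BGR2HSV); m=((hsv[...,0]>18)&(hsv[...,0]<32)&(hsv[...,1]>150)&(hsv[...,2]>90)).astype(np.uint8)
m[:, 200:]=0; n,l,s,c=cv2.connectedComponentsWithStats(m)
from h import bp
for i in range(1,n):
    if s[i,4]>60:
        pts=np.argwhere(l==i)[:,::-1]
        w=np.array([bp("top",p,0.062) for p in pts])*1000
        print(c[i].round(1),s[i,4],[np.round(v,1) for v in cv2.minAreaRect(w.astype(np.float32))])
E
```

```text
[121.2 200.5] 709 [array([603.5, 388.6]), array([ 39. , 132.9]), np.float64(10.7)]
[134.6 233.3] 576 [array([518.6, 355. ]), array([ 36.2, 103.4]), np.float64(13.2)]
[137.6 270. ] 435 [array([428.4, 349.5]), array([35.1, 79.6]), np.float64(12.3)]
```

View pics/z.png

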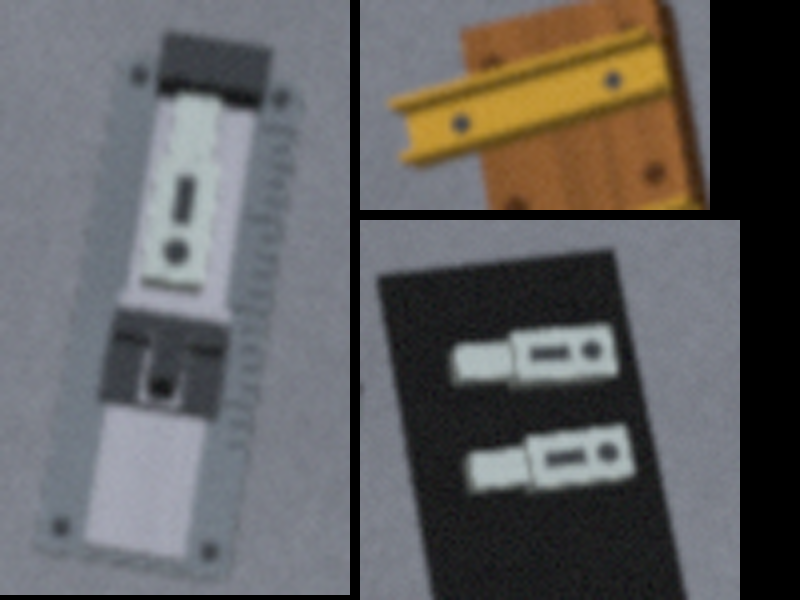

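Run:
```python
from h import *
P={"fj near L":(158,80,66),"fj near R":(268,92,66),"fj far L":(165,32,66),"fj far R":(273,47,66),"sj far L":(118,302,65),"sj far R":(232,318,65),"sj back L":(101,402,55),"base nL":(38,550,12),"base nR":(232,578,12),
"bed nL":(85,543,30),"bed nR":(187,557,30),"bed fL":(160,105,30),"bed fR":(255,112,30),"c back L":(142,278,54),"c back R":(200,287,54),"nose L":(180,95,48),"nose R":(222,102,48),"tab":(160,372,104)}
for k,(x,y,z) in P.items(): print(k,(bp("top",((x+.5)/5-.5+268,(y+.5)/5-.5+146),z/1000)*1000).round(1))
P={"padL":(378,275,6),"padR":(613,250,6),"a1":(612,325,30),"a2":(617,375,30),"a3":(512,333,30),"a4":(516,383,30),"b1":(628,427,30),"b2":(635,474,30),"b3":(525,435,30),"b4":(530,485,30)}
for k,(x,y,z) in P.items(): print(k,(bp("top",((x-360+.5)/4-.5+370,(y-220+.5)/4-.5+155),z/1000)*1000).round(1))
P={"padnL":(600,293),"padnR":(710,282)}
for k,(x,y) in P.items(): print(k,(bp("top",(x/1.8+60,y/1.8+110),.006)*1000).round(1))
P={"chTL":(390,100),"chBL":(403,163),"chTR":(648,32),"chBR":(668,93)}
for k,(x,y) in P.items(): print(k,(bp("top",((x-360+.5)/5-.5+86,(y+.5)/5-.5+182),.062)*1000).round(1))
for l in["gauge","thumb_grip","casting_done","channel_long"]:
    # triangulate landmarks
    A=[];b=[]
    for n in("scene","top"):
        L=landmark_of(l,n)
        if l=="casting_done" and n=="top": L=[d for d in L if 280<d["point"][0]<330]
        if not L: break
        c=camera_info(n);R=np.array(c["R"]);t=np.array(c["t"]);u,v=L[0]["point"]
        r=np.array([(u-c["cx"])/c["fx"],(v-c["cy"])/c["fy"]])
        for k in(0,1): A.append(R[k]-r[k]*R[2]);b.append(r[k]*t[2]-t[k])
    else: print(l,np.round(np.linalg.lstsq(np.array(A),np.array(b),rcond=None)[0]*1000,1))
```

```text
fj near L [663.4 -61.5]
fj near R [ 652.  -115.9]
fj far L [688.5 -67.6]
fj far R [ 675.6 -121.1]
sj far L [551.1 -30.6]
sj far R [538.  -85.5]
sj back L [504.  -17.9]
base nL [439.1  19.6]
base nR [416.3 -76.4]
bed nL [438.5  -4.1]
bed nR [427.  -53.8]
bed fL [662.4 -63.9]
bed fR [ 654.1 -112.7]
c back L [564.9 -44.1]
c back R [557.6 -72.4]
nose L [660.7 -73.3]
nose R [655.  -94.3]
tab [506.6 -45.2]
padL [ 647.6 -262.8]
padR [ 650.7 -421.4]
a1 [ 592.7 -401.8]
a2 [ 559.4 -399.3]
a3 [ 593.2 -336.8]
a4 [ 560.  -334.1]
b1 [ 524.9 -400.4]
b2 [ 494.3 -399.5]
b3 [ 525.7 -334.4]
b4 [ 493.3 -332.4]
padnL [ 370.  -272.4]
padnR [ 371.2 -428. ]
chTL [607.7 460.1]
chBL [575.  453.3]
chTR [631.1 332.2]
chBR [598.8 322.9]
gauge [558.9 -57.9   2.7]
thumb_grip [508.7 -57.7  97. ]
casting_done [602.2 -64.9  29.6]
channel_long [601.3 389.   46.5]
```

The measurements agree: the caliper origin is near (557,-62) mm with yaw about -0.25 and a jaw gap near 115 mm. The thumb grip is near (509,-50). I'll move over it now.

Emit:
play_rows:
  rows:
    - {"x":30,"y":-63.8,"roll":-3.04,"grip":5}
    - {"x":30,"y":-63.8,"roll":-3.04,"grip":5}
    - {"x":30,"y":-63.8,"roll":-3.04,"grip":5}
    - {"x":30,"y":-63.8,"roll":-3.04,"grip":5}
    - {"x":30,"y":-63.8,"roll":-3.04,"grip":5}
    - {"x":30,"y":-63.8,"roll":-3.04,"grip":5}
    - {"x":30,"y":-63.8,"roll":-3.04,"grip":5}
    - {"x":30,"y":-63.8,"roll":-3.04,"grip":5}
    - {"x":30,"y":-63.8,"roll":-3.04,"grip":5}
    - {"x":30,"y":-63.8,"roll":-3.04,"grip":5}
    - {"x":30,"y":-63.8,"roll":-3.04,"grip":5}
    - {"x":30,"y":-63.8,"roll":-3.04,"grip":5}
    - {"x":30,"y":-63.8,"roll":-3.04,"grip":5}
    - {"x":30,"y":-63.8,"roll":-3.04,"grip":5}
    - {"x":30,"y":-63.8,"roll":-3.04,"grip":5}
    - {"x":30,"y":-63.8,"roll":-3.04,"grip":5}
    - {"x":30,"y":-63.8,"roll":-3.04,"grip":5}
    - {"x":30,"y":-63.8,"roll":-3.04,"grip":5}
    - {"x":30,"y":-63.8,"roll":-3.04,"grip":5}
    - {"x":30,"y":-63.8,"roll":-3.04,"grip":5}

```text
invalid input at $.rows[0]: expected keys grip, x, y, z, roll
```

Emit:
play_rows:
  rows:
    - {"x":30,"y":-63.8,"z":0,"roll":-3.04,"grip":5}
    - {"x":30,"y":-63.8,"z":0,"roll":-3.04,"grip":5}
    - {"x":30,"y":-63.8,"z":0,"roll":-3.04,"grip":5}
    - {"x":30,"y":-63.8,"z":0,"roll":-3.04,"grip":5}
    - {"x":30,"y":-63.8,"z":0,"roll":-3.04,"grip":5}
    - {"x":30,"y":-63.8,"z":0,"roll":-3.04,"grip":5}
    - {"x":30,"y":-63.8,"z":0,"roll":-3.04,"grip":5}
    - {"x":30,"y":-63.8,"z":0,"roll":-3.04,"grip":5}
    - {"x":30,"y":-63.8,"z":0,"roll":-3.04,"grip":5}
    - {"x":30,"y":-63.8,"z":0,"roll":-3.04,"grip":5}
    - {"x":30,"y":-63.8,"z":0,"roll":-3.04,"grip":5}
    - {"x":30,"y":-63.8,"z":0,"roll":-3.04,"grip":5}
    - {"x":30,"y":-63.8,"z":0,"roll":-3.04,"grip":5}
    - {"x":30,"y":-63.8,"z":0,"roll":-3.04,"grip":5}
    - {"x":30,"y":-63.8,"z":0,"roll":-3.04,"grip":5}
    - {"x":30,"y":-63.8,"z":0,"roll":-3.04,"grip":5}
    - {"x":30,"y":-63.8,"z":0,"roll":-3.04,"grip":5}
    - {"x":30,"y":-63.8,"z":0,"roll":-3.04,"grip":5}
    - {"x":30,"y":-63.8,"z":0,"roll":-3.04,"grip":5}
    - {"x":30,"y":-63.8,"z":0,"roll":-3.04,"grip":5}

```text
t: 3.5
tcp_pos: [0.5107, -0.0497, 0.2174]
tool_rot: [0.995, -0.104, 0.0, 0.0]
force: [0.4, 0.4, 0.0]
finger_gap: 0.585
```

Emit:
play_rows:
  rows:
    - {"x":0,"y":0,"z":-4,"roll":-0.04,"grip":5}
    - {"x":0,"y":0,"z":-8,"roll":-0.04,"grip":5}
    - {"x":0,"y":0,"z":-11,"roll":-0.04,"grip":5}
    - {"x":0,"y":0,"z":-13,"roll":-0.04,"grip":5}
    - {"x":0,"y":0,"z":-13,"roll":-0.04,"grip":5}

```text
t: 4.0
tcp_pos: [0.5088, -0.0491, 0.085]
tool_rot: [0.992, -0.124, -0.003, -0.001]
force: [0.3, 0.4, 0.1]
finger_gap: 0.588
```

Run:
```python
from h import *
print({k:np.round(v,3) for k,v in manip.sense().items() if k in("t","tcp_pos","tool_rot","force")})
a=snapshot("scene")[:,:,::-1][170:320,200:350];b=snapshot("top")[:,:,::-1][146:266,250:350]
cv2.imwrite("pics/d1.png",np.hstack([cv2.resize(a,(420,420),interpolation=2),cv2.resize(b,(350,420),interpolation=2)]))
```

```text
{'t': np.float64(4.0), 'tcp_pos': array([ 0.509, -0.049,  0.085]), 'tool_rot': array([ 0.992, -0.124, -0.003, -0.001]), 'force': array([0.311, 0.355, 0.112])}
```

View pics/d1.png

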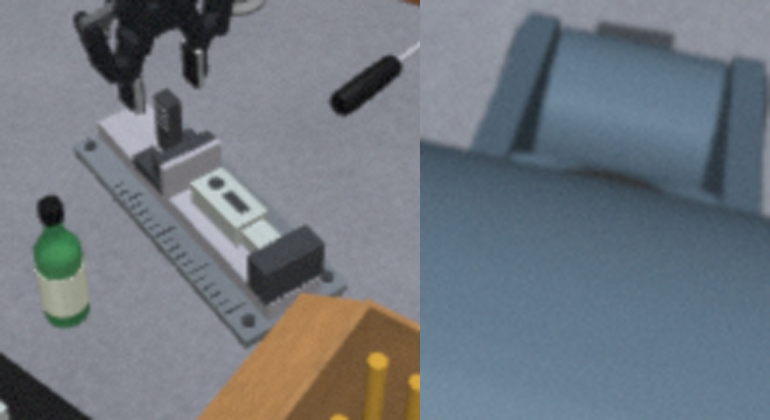

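Run:
```python
from h import *
k=2.8
for X in[(.509,-.049,.07),(.509,-.049,.085),(.509,-.049,.104),(.509,-.049,.055)]:
    print(X,(pj("scene",X)-[200,170])*k)
for X in [(0.557+.969*105e-3,-.062-.247*.105,.066),(0.557-.969*.135,-.062+.247*.135,.012)]: print((pj("scene",X)-[200,170])*k)
from h import landmark_of
print([ (np.round((np.array(d["point"])-[200,170])*k),d["score"]) for d in landmark_of("thumb_grip","scene")])
```

```text
(0.509, -0.049, 0.07) [166.31143148 125.72536935]
(0.509, -0.049, 0.085) [165.352319   112.03967337]
(0.509, -0.049, 0.104) [164.10897001  94.29817094]
(0.509, -0.049, 0.055) [167.25135775 139.13729485]
[277.38012088 238.64653749]
[118.49651475 124.76772454]
[(array([166.,  99.]), 0.84), (array([-85., 209.]), 0.32), (array([433., -48.]), 0.28)]
```

Run:
```python
from h import *
for z in(.07,.08,.09,.1):
  for s in(25,-25): print(z,s,((pj("scene",(.509+.247e-3*s,-.049+.969e-3*s,z))-[200,170])*2.8).round())
c=camera_info("scene");print(-np.array(c["R"]).T@np.array(c["t"]))
a=snapshot("scene")[:,:,::-1][175:225,225:290]
cv2.imwrite("pics/d2.png",cv2.resize(a,None,fx=11,fy=11,interpolation=2))
```

```text
0.07 25 [191. 114.]
0.07 -25 [141. 138.]
0.08 25 [191. 105.]
0.08 -25 [140. 128.]
0.09 25 [190.  96.]
0.09 -25 [139. 119.]
0.1 25 [190.  87.]
0.1 -25 [138. 110.]
[ 1.02109107 -0.5525046   0.68976705]
```

View pics/d2.png

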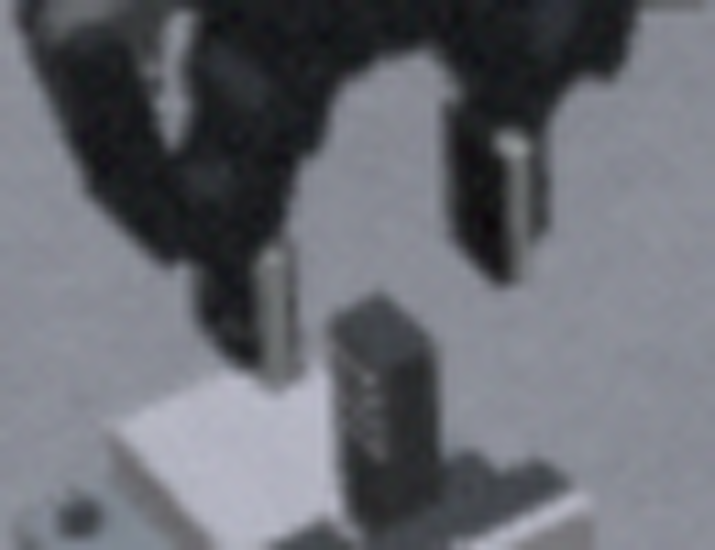

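In d2 the tab top sits at (380,310), right between the fingers, but the fingertips (275,388) and (505,285) look higher than expected. Closing gently will show whether the pads reach the tab.

Emit:
play_rows:
  rows:
    - {"x":0,"y":0,"z":0,"roll":0,"grip":1.2}
    - {"x":0,"y":0,"z":0,"roll":0,"grip":1.2}
    - {"x":0,"y":0,"z":0,"roll":0,"grip":1.2}
    - {"x":0,"y":0,"z":0,"roll":0,"grip":1.2}
    - {"x":0,"y":0,"z":0,"roll":0,"grip":1.2}
    - {"x":0,"y":0,"z":0,"roll":0,"grip":1.2}
  grip_force: 20

```text
t: 4.8
tcp_pos: [0.5127, -0.0504, 0.0903]
tool_rot: [0.992, -0.124, 0.003, 0.001]
force: [-1.2, -0.1, 8.2]
finger_gap: 0.138
```

Run:
```python
from h import *
print({k:np.round(v,3) for k,v in manip.sense().items() if k in("t","tcp_pos","tool_rot","force","ft_torque","q")})
a=snapshot("scene")[:,:,::-1][150:225,215:310]
cv2.imwrite("pics/d3.png",cv2.resize(a,None,fx=8,fy=8,interpolation=2))
```

```text
{'t': np.float64(4.8), 'q': array([-0.315,  0.577,  1.823, -0.   ,  0.735,  1.504]), 'tcp_pos': array([ 0.513, -0.05 ,  0.09 ]), 'tool_rot': array([ 0.992, -0.124,  0.003,  0.001]), 'force': array([-1.242, -0.098,  8.224]), 'ft_torque': array([ 0.01 ,  0.219, -0.018])}
```

View pics/d3.png

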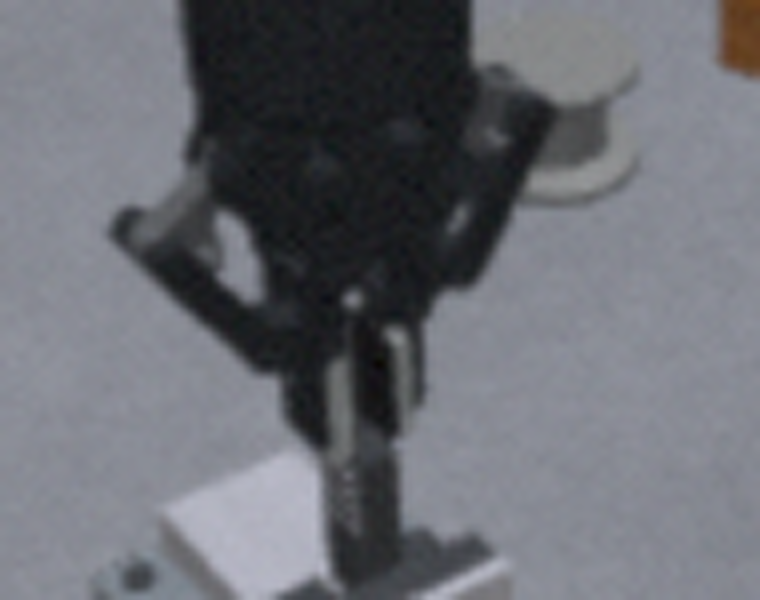

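Emit:
play_rows:
  rows:
    - {"x":-0.2,"y":0,"z":2,"roll":0,"grip":5}
    - {"x":-0.2,"y":0,"z":2,"roll":0,"grip":5}
    - {"x":-0.2,"y":0,"z":2,"roll":0,"grip":5}
    - {"x":-0.2,"y":0,"z":2,"roll":0,"grip":5}
    - {"x":-0.2,"y":0,"z":2,"roll":0,"grip":5}

```text
t: 5.35
tcp_pos: [0.5103, -0.0502, 0.1097]
tool_rot: [0.992, -0.124, 0.002, 0.0]
force: [0.2, 0.7, -0.1]
finger_gap: 0.59
```

Run:
```python
from h import *
print({k:np.round(v,3) for k,v in manip.sense().items() if k in("t","tcp_pos","tool_rot","force","ft_torque","q")})
for p in[(340,455),(403,432)]: print(bp("scene",(215+p[0]/8,150+p[1]/8),.104)*1000)
```

```text
{'t': np.float64(5.35), 'q': array([-0.316,  0.541,  1.815, -0.   ,  0.78 ,  1.503]), 'tcp_pos': array([ 0.51, -0.05,  0.11]), 'tool_rot': array([ 0.992, -0.124,  0.002,  0.   ]), 'force': array([ 0.213,  0.658, -0.085]), 'ft_torque': array([ 0.028, -0.029,  0.002])}
[514.84682278 -58.97113541]
[521.79073598 -40.0670616 ]
```

Emit:
play_rows:
  rows:
    - {"x":0,"y":0,"z":-2.5,"roll":0,"grip":5}
    - {"x":0,"y":0,"z":-4,"roll":0,"grip":5}
    - {"x":0,"y":0,"z":-5,"roll":0,"grip":5}
    - {"x":0,"y":0,"z":-5,"roll":0,"grip":1.2}
    - {"x":0,"y":0,"z":-5,"roll":0,"grip":1.2}
    - {"x":0,"y":0,"z":-5,"roll":0,"grip":1.2}
    - {"x":0,"y":0,"z":-5,"roll":0,"grip":1.2}
    - {"x":0,"y":0,"z":-5,"roll":0,"grip":1.2}

```text
t: 6.15
tcp_pos: [0.5107, -0.05, 0.06]
tool_rot: [0.992, -0.124, 0.003, 0.0]
force: [1.7, 1.7, -4.2]
finger_gap: 0.181
```

Run:
```python
from h import *
print({k:np.round(v,3) for k,v in manip.sense().items() if k in("t","tcp_pos","tool_rot","force","finger_gap")})
a=snapshot("scene")[:,:,::-1][150:225,215:310]
cv2.imwrite("pics/d4.png",cv2.resize(a,None,fx=6,fy=6,interpolation=2))
```

```text
{'t': np.float64(6.15), 'tcp_pos': array([ 0.511, -0.05 ,  0.06 ]), 'tool_rot': array([ 0.992, -0.124,  0.003,  0.   ]), 'force': array([ 1.694,  1.726, -4.171]), 'finger_gap': np.float64(0.181)}
```

The opening of 15.4 mm shows the tab is pinched. The tool really sits about 30 mm higher than its reading, and I'll allow for that from here on. Now I pull the jaw open.

Emit:
play_rows:
  rows:
    - {"x":-0.8,"y":0.2,"z":0,"roll":0,"grip":1.2}
    - {"x":-1.6,"y":0.4,"z":0,"roll":0,"grip":1.2}
    - {"x":-2.4,"y":0.6,"z":0,"roll":0,"grip":1.2}
    - {"x":-3.2,"y":0.8,"z":0,"roll":0,"grip":1.2}
    - {"x":-4.1,"y":1.04,"z":0,"roll":0,"grip":1.2}
    - {"x":-4.1,"y":1.04,"z":0,"roll":0,"grip":1.2}
    - {"x":-4.1,"y":1.04,"z":0,"roll":0,"grip":5}
    - {"x":-4.1,"y":1.04,"z":0,"roll":0,"grip":5}
    - {"x":-4.1,"y":1.04,"z":0,"roll":0,"grip":5}
    - {"x":-4.1,"y":1.04,"z":5,"roll":0,"grip":5}
    - {"x":-4.1,"y":1.04,"z":7,"roll":0,"grip":5}

```text
t: 7.3
tcp_pos: [0.4707, -0.0403, 0.1312]
tool_rot: [0.992, -0.124, 0.003, 0.001]
force: [1.1, -0.5, -0.3]
finger_gap: 0.586
```

Run:
```python
from h import *
print({k:np.round(v,3) for k,v in manip.sense().items() if k in("t","tcp_pos","tool_rot","force","finger_gap")})
a=snapshot("scene")[:,:,::-1]
cv2.imwrite("pics/d5.png",cv2.resize(a[150:310,200:360],(600,600),interpolation=2))
print(landmark_of("thumb_grip","scene")[:2],landmark_of("casting_done","scene")[:2])
```

```text
{'t': np.float64(7.3), 'tcp_pos': array([ 0.471, -0.04 ,  0.131]), 'tool_rot': array([ 0.992, -0.124,  0.003,  0.001]), 'force': array([ 1.121, -0.525, -0.345]), 'finger_gap': np.float64(0.586)}
[{'point': [250.8, 198.9], 'score': 0.67}] [{'point': [288.5, 249.0], 'score': 0.87}]
```

View pics/d5.png

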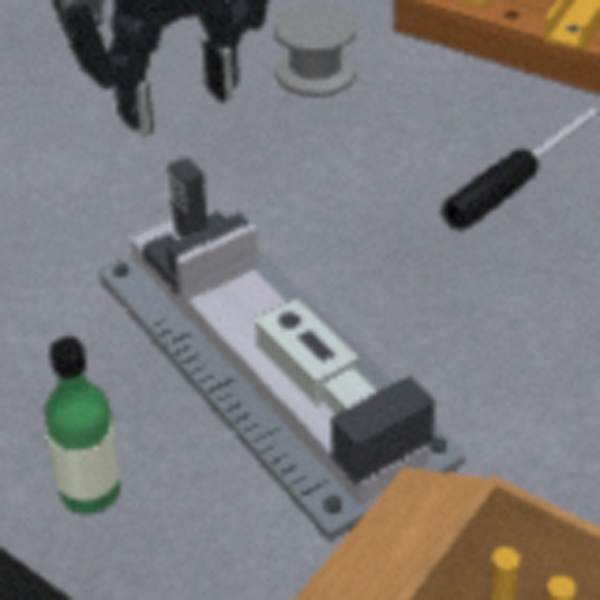

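The jaw is now open wide, with its face at about (215,260), and the casting at (320,345) hasn't moved. Next I grasp it.

Emit:
play_rows:
  rows:
    - {"x":5,"y":-1.1,"z":0,"roll":0,"grip":5}
    - {"x":9.5,"y":-2.1,"z":0,"roll":0,"grip":5}
    - {"x":13,"y":-2.8,"z":0,"roll":0,"grip":5}
    - {"x":13,"y":-2.8,"z":-4,"roll":0,"grip":5}
    - {"x":13,"y":-2.8,"z":-7.5,"roll":0,"grip":5}
    - {"x":13,"y":-2.8,"z":-9.5,"roll":0,"grip":5}
    - {"x":13,"y":-2.8,"z":-10.5,"roll":0,"grip":5}
    - {"x":13,"y":-2.8,"z":-10.9,"roll":0,"grip":5}
    - {"x":13,"y":-2.8,"z":-10.9,"roll":0,"grip":5}

```text
t: 8.35
tcp_pos: [0.6007, -0.0683, 0.0219]
tool_rot: [0.992, -0.124, 0.004, 0.001]
force: [-0.6, 0.2, -0.3]
finger_gap: 0.583
```

Run:
```python
from h import *
print({k:np.round(v,3) for k,v in manip.sense().items() if k in("t","tcp_pos","tool_rot","force","finger_gap")})
a=snapshot("scene")[:,:,::-1]
cv2.imwrite("pics/d6.png",cv2.resize(a[190:290,240:340],(600,600),interpolation=2))
```

```text
{'t': np.float64(8.35), 'tcp_pos': array([ 0.601, -0.068,  0.022]), 'tool_rot': array([ 0.992, -0.124,  0.004,  0.001]), 'force': array([-0.561,  0.199, -0.326]), 'finger_gap': np.float64(0.583)}
```

View pics/d6.png

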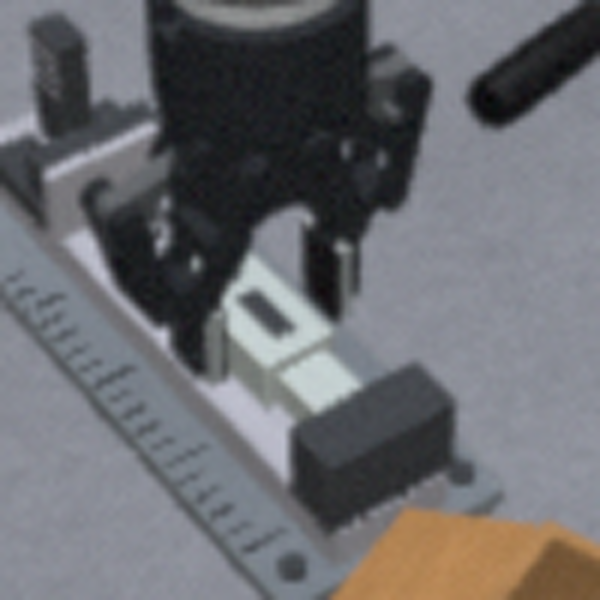

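The fingers straddle the casting, with the left tip at (215,378) just above the bed. I'll close on it.

Emit:
play_rows:
  rows:
    - {"x":0,"y":0,"z":0,"roll":0,"grip":2.5}
    - {"x":0,"y":0,"z":0,"roll":0,"grip":2.5}
    - {"x":0,"y":0,"z":0,"roll":0,"grip":2.5}
    - {"x":0,"y":0,"z":0,"roll":0,"grip":2.5}
    - {"x":0,"y":0,"z":0,"roll":0,"grip":2.5}
    - {"x":-0.1,"y":0,"z":0.5,"roll":0,"grip":2.5}
    - {"x":-0.2,"y":0,"z":1.5,"roll":0,"grip":2.5}
    - {"x":-0.2,"y":0,"z":4,"roll":0,"grip":2.5}
    - {"x":-0.2,"y":0,"z":8,"roll":0,"grip":2.5}
    - {"x":-0.2,"y":0,"z":12,"roll":0,"grip":2.5}
    - {"x":-0.2,"y":0,"z":14,"roll":0,"grip":2.5}
  grip_force: 50

```text
t: 9.5
tcp_pos: [0.6007, -0.0687, 0.1666]
tool_rot: [0.992, -0.124, 0.008, 0.001]
force: [0.9, 0.2, -2.4]
finger_gap: 0.357
```

Emit:
play_rows:
  rows:
    - {"x":-2,"y":-4,"z":0,"roll":0.15,"grip":2.5}
    - {"x":-4,"y":-8,"z":0,"roll":0.3,"grip":2.5}
    - {"x":-6,"y":-12,"z":0,"roll":0.45,"grip":2.5}
    - {"x":-8,"y":-15,"z":0,"roll":0.6,"grip":2.5}
    - {"x":-10,"y":-18,"z":0,"roll":0.75,"grip":2.5}
    - {"x":-12,"y":-21,"z":0,"roll":0.9,"grip":2.5}
    - {"x":-14,"y":-24,"z":0,"roll":1.05,"grip":2.5}
    - {"x":-15,"y":-26,"z":0,"roll":1.2,"grip":2.5}
    - {"x":-15.9,"y":-28,"z":0,"roll":1.35,"grip":2.5}
    - {"x":-15.9,"y":-29.1,"z":0,"roll":1.5,"grip":2.5}
    - {"x":-15.9,"y":-29.1,"z":0,"roll":1.65,"grip":2.5}
    - {"x":-15.9,"y":-29.1,"z":-2,"roll":1.8,"grip":2.5}
    - {"x":-15.9,"y":-29.1,"z":-5,"roll":1.84,"grip":2.5}
    - {"x":-15.9,"y":-29.1,"z":-8,"roll":1.84,"grip":2.5}
    - {"x":-15.9,"y":-29.1,"z":-11,"roll":1.84,"grip":2.5}
    - {"x":-15.9,"y":-29.1,"z":-12,"roll":1.84,"grip":2.5}
    - {"x":-15.9,"y":-29.1,"z":-12,"roll":1.84,"grip":2.5}

```text
t: 11.2
tcp_pos: [0.4408, -0.3586, 0.0454]
tool_rot: [0.7, 0.714, 0.006, -0.007]
force: [0.3, 0.6, -2.1]
finger_gap: 0.359
```

Run:
```python
from h import *
print({k:np.round(v,3) for k,v in manip.sense().items() if k in("t","tcp_pos","tool_rot","force","finger_gap","q")})
a=snapshot("scene")[:,:,::-1]
cv2.imwrite("pics/d7.png",cv2.resize(a[240:400,80:260],(720,640),interpolation=2)[:600])
```

```text
{'t': np.float64(11.2), 'q': array([-0.885,  0.705,  1.695,  0.015,  0.757, -0.917]), 'tcp_pos': array([ 0.441, -0.359,  0.045]), 'tool_rot': array([ 0.7  ,  0.714,  0.006, -0.007]), 'force': array([ 0.288,  0.577, -2.108]), 'finger_gap': np.float64(0.359)}
```

View pics/d7.png

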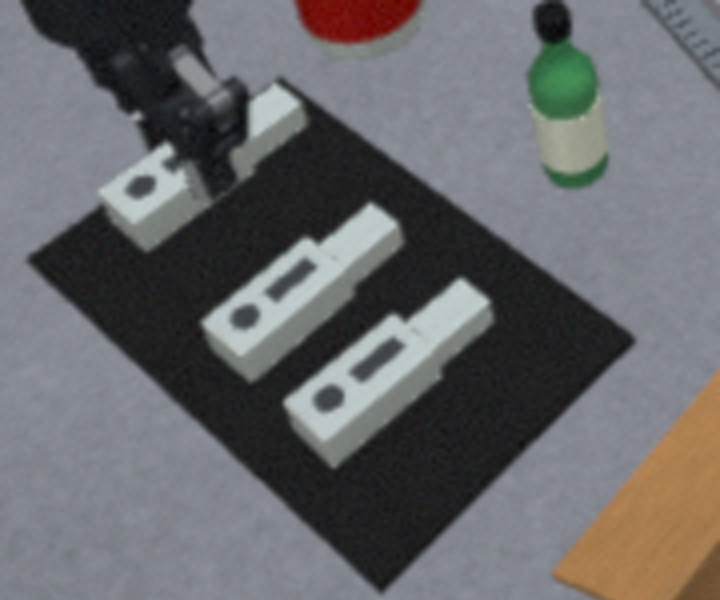

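The casting (185,170) hangs over the free near end, parallel to the other two and right way up. I'll lower it.

Emit:
play_rows:
  rows:
    - {"x":0,"y":0,"z":-2,"roll":0,"grip":2.5}
    - {"x":0,"y":0,"z":-3.5,"roll":0,"grip":2.5}
    - {"x":0,"y":0,"z":-4.2,"roll":0,"grip":2.5}
    - {"x":0,"y":0,"z":-4.5,"roll":0,"grip":2.5}
    - {"x":0,"y":0,"z":-4.6,"roll":0,"grip":2.5}
    - {"x":0,"y":0,"z":-4.7,"roll":0,"grip":2.5}
    - {"x":0,"y":0,"z":-4.7,"roll":0,"grip":2.5}

```text
t: 11.95
tcp_pos: [0.4419, -0.3598, 0.0004]
tool_rot: [0.7, 0.714, 0.006, -0.005]
force: [-0.3, 0.3, -1.2]
finger_gap: 0.362
```

Emit:
play_rows:
  rows:
    - {"x":0,"y":0,"z":-0.2,"roll":0,"grip":2.5}
    - {"x":0,"y":0,"z":-0.3,"roll":0,"grip":2.5}
    - {"x":0,"y":0,"z":-0.3,"roll":0,"grip":2.5}

```text
t: 12.25
tcp_pos: [0.442, -0.3599, 0.0003]
tool_rot: [0.7, 0.714, 0.006, -0.005]
force: [-2.2, 2.8, 17.2]
finger_gap: 0.359
```

Contact is firm at 17 N. I'll release and lift.

Emit:
play_rows:
  rows:
    - {"x":0,"y":0,"z":0,"roll":0,"grip":2.5}
    - {"x":0,"y":0,"z":0,"roll":0,"grip":5}
    - {"x":0,"y":0,"z":0,"roll":0,"grip":5}
    - {"x":0,"y":0,"z":0,"roll":0,"grip":5}
    - {"x":0,"y":0,"z":1,"roll":0,"grip":5}
    - {"x":0,"y":0,"z":4,"roll":0,"grip":5}
    - {"x":0,"y":0,"z":9,"roll":0,"grip":5}
    - {"x":0,"y":0,"z":14,"roll":0,"grip":5}
  grip_force: 40

```text
t: 13.05
tcp_pos: [0.4414, -0.3593, 0.1414]
tool_rot: [0.7, 0.714, 0.006, -0.006]
force: [0.9, -0.6, -0.9]
finger_gap: 0.586
```

Emit:
play_rows:
  rows:
    - {"x":1,"y":4.7,"z":1,"roll":0.163,"grip":5}
    - {"x":2,"y":9.4,"z":1,"roll":0.163,"grip":5}
    - {"x":3,"y":14.1,"z":1,"roll":0.163,"grip":5}
    - {"x":4,"y":18.8,"z":1,"roll":0.163,"grip":5}
    - {"x":5,"y":23.5,"z":1,"roll":0.163,"grip":5}
    - {"x":6,"y":28.2,"z":1,"roll":0.163,"grip":5}
    - {"x":7,"y":33,"z":1,"roll":0.163,"grip":5}
    - {"x":8,"y":37.7,"z":1,"roll":0.163,"grip":5}
    - {"x":9,"y":42.4,"z":1,"roll":0.163,"grip":5}
    - {"x":10,"y":47,"z":1,"roll":0.163,"grip":5}
    - {"x":11,"y":51.7,"z":1,"roll":0.163,"grip":5}
    - {"x":12.2,"y":56.4,"z":1,"roll":0.163,"grip":5}
    - {"x":13.2,"y":61,"z":1,"roll":0.163,"grip":5}
    - {"x":14.2,"y":66,"z":1,"roll":0.163,"grip":5}
    - {"x":15.2,"y":70.5,"z":1,"roll":0.163,"grip":5}
    - {"x":16.2,"y":75,"z":0,"roll":0.163,"grip":5}
    - {"x":16.2,"y":75,"z":0,"roll":0.163,"grip":5}
    - {"x":16.2,"y":75,"z":-3,"roll":0.163,"grip":5}
    - {"x":16.2,"y":75,"z":-5,"roll":0.163,"grip":5}
    - {"x":16.2,"y":75,"z":-5,"roll":0.163,"grip":5}

```text
t: 15.05
tcp_pos: [0.6005, 0.3888, 0.088]
tool_rot: [0.639, 0.769, 0.001, -0.008]
force: [-0.9, -0.4, -0.2]
finger_gap: 0.584
```

Run:
```python
from h import *
print({k:np.round(v,3) for k,v in manip.sense().items() if k in("t","tcp_pos","tool_rot","force","finger_gap","q")})
a=snapshot("scene")[:,:,::-1][90:190,310:440]; b=snapshot("top")[:,:,::-1]
A=cv2.resize(a,(715,550),interpolation=2)
cv2.imwrite("pics/d8.png",A)
for d in landmark_of("casting_done","top")[:4]: print(d["score"],(bp("top",d["point"],.006)*1000).round())
```

```text
{'t': np.float64(15.05), 'q': array([0.412, 0.793, 1.28 , 0.018, 1.074, 0.22 ]), 'tcp_pos': array([0.6  , 0.389, 0.088]), 'tool_rot': array([ 0.639,  0.769,  0.001, -0.008]), 'force': array([-0.93 , -0.373, -0.151]), 'finger_gap': np.float64(0.584)}
0.88 [ 428. -351.]
```

View pics/d8.png

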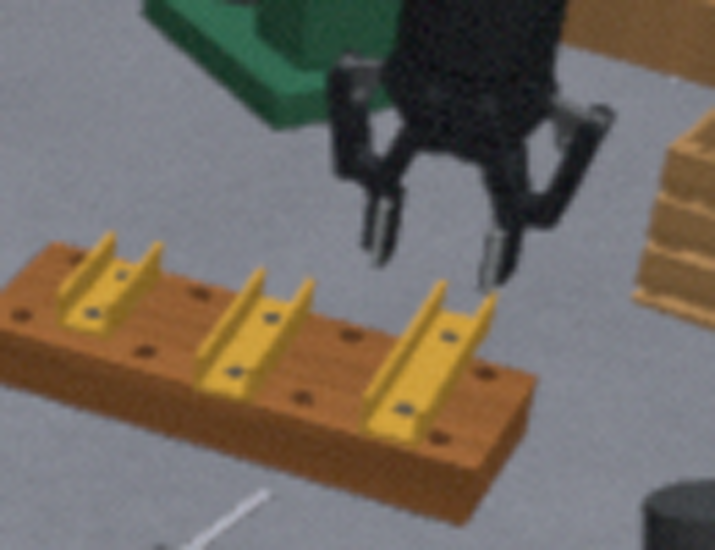

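The long channel (432,351) lies under the open fingers (380,260) and (490,285). I'll descend and grip.

Emit:
play_rows:
  rows:
    - {"x":0.2,"y":0.2,"z":-2.5,"roll":0,"grip":5}
    - {"x":0.2,"y":0.2,"z":-4.5,"roll":0,"grip":5}
    - {"x":0.2,"y":0.2,"z":-5.3,"roll":0,"grip":5}
    - {"x":0.2,"y":0.2,"z":-5.7,"roll":0,"grip":5}
    - {"x":0.2,"y":0.2,"z":-5.7,"roll":0,"grip":2.5}
    - {"x":0.2,"y":0.2,"z":-5.7,"roll":0,"grip":2.5}
    - {"x":0.2,"y":0.2,"z":-5.7,"roll":0,"grip":2.5}
    - {"x":0.2,"y":0.2,"z":-5.7,"roll":0,"grip":2.5}
    - {"x":0.2,"y":0.2,"z":-5.7,"roll":0,"grip":2.5}

```text
t: 16.1
tcp_pos: [0.6067, 0.3927, 0.0369]
tool_rot: [0.639, 0.769, 0.007, -0.006]
force: [-2.3, -0.8, 4.5]
finger_gap: 0.362
```

Emit:
play_rows:
  rows:
    - {"x":0,"y":0,"z":0.5,"roll":0,"grip":2.5}
    - {"x":0,"y":0,"z":1.5,"roll":0,"grip":2.5}
    - {"x":0,"y":0,"z":4,"roll":0,"grip":2.5}
    - {"x":0,"y":0,"z":8,"roll":0,"grip":2.5}
    - {"x":0,"y":0,"z":12,"roll":0,"grip":2.5}
    - {"x":0,"y":0,"z":14,"roll":0,"grip":2.5}
    - {"x":0,"y":0,"z":14,"roll":0,"grip":2.5}
  grip_force: 50

```text
t: 16.8
tcp_pos: [0.6092, 0.3939, 0.1818]
tool_rot: [0.639, 0.769, 0.011, -0.004]
force: [1.0, 0.5, -4.5]
finger_gap: 0.355
```

Run:
```python
from h import *
print({k:np.round(v,3) for k,v in manip.sense().items() if k in("t","tcp_pos","tool_rot","force","finger_gap","q")})
b=snapshot("top")[:,:,::-1]; a=snapshot("scene")[:,:,::-1]
cv2.imwrite("pics/top2.png",b);cv2.imwrite("pics/scene2.png",a)
def br(n,im):
    hsv=cv2.cvtColor(im,cv2.COLOR_BGR2HSV); m=((hsv[...,0]>18)&(hsv[...,0]<32)&(hsv[...,1]>150)&(hsv[...,2]>90)).astype(np.uint8)
    k,l,s,c=cv2.connectedComponentsWithStats(m)
    for i in range(1,k):
        if s[i,4]>60: print(n,c[i].round(),s[i])
br("top",b);br("scene",a)
# edges of bed & jaws: gauge fit points in fresh unoccluded top picture
cv2.imwrite("pics/t3.png",np.hstack([cv2.resize(b[140:270,262:345],None,fx=4.6,fy=4.6,interpolation=2),cv2.resize(a[60:190,310:410],None,fx=4.1,fy=4.6,interpolation=2)]))
```

```text
{'t': np.float64(16.8), 'q': array([0.413, 0.695, 1.201, 0.017, 1.229, 0.224]), 'tcp_pos': array([0.609, 0.394, 0.182]), 'tool_rot': array([ 0.639,  0.769,  0.011, -0.004]), 'force': array([ 0.972,  0.482, -4.531]), 'finger_gap': np.float64(0.355)}
top [367.  65.] [ 339   31   65   70 1792]
top [332.  74.] [323  40  21  64 568]
top [396.  73.] [380  50  29  45 319]
top [404.  80.] [397  70  15  22  92]
top [246.  76.] [241  72  11   9  75]
top [233.  94.] [227  86  12  16 103]
top [107. 178.] [ 87 168  38  21 494]
top [135. 233.] [113 222  44  25 575]
top [138. 270.] [120 260  35  22 428]
scene [321.  35.] [ 301    0   43   76 2824]
scene [138.  27.] [121  19  31  15 293]
scene [538.  47.] [ 490   21   70   64 1431]
scene [86. 42.] [ 65  30  47  27 476]
scene [16. 76.] [   0   43   37   64 1071]
scene [ 11. 136.] [   0   83   35   87 1556]
scene [394. 113.] [384  98  19  27 284]
scene [537. 125.] [512 112  48  28 760]
scene [110. 120.] [100 115  19  11 108]
scene [ 41. 137.] [ 27 119  26  34 381]
scene [329. 142.] [321 133  18  18 181]
scene [354. 152.] [345 140  22  23 247]
scene [426. 261.] [419 256  14  12  99]
scene [440. 273.] [435 267  11  14 103]
scene [457. 280.] [449 273  15  15 112]
scene [349. 357.] [ 328  296   57  124 2649]
scene [361. 333.] [355 311  14  47 310]
scene [321. 369.] [316 318  12 102 802]
scene [377. 378.] [ 352  328   50   92 1098]
scene [306. 376.] [302 331   9  89 641]
scene [397. 381.] [373 337  46  83 857]
scene [290. 388.] [285 357  10  63 450]
scene [274. 401.] [269 384  10  36 247]
```

View pics/t3.png

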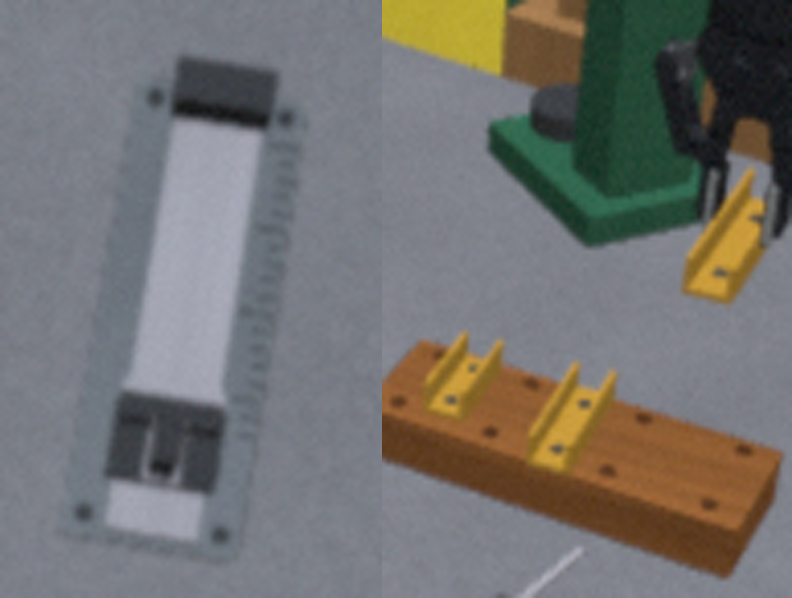

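Right half: the channel is held by its middle, open side up, and the block's other two channels are undisturbed. Left half: the bed runs from (152,534) to (219,125) and is clear.

Run:
```python
from h import *
f=lambda x,y,z:(bp("top",((x+.5)/4.6-.5+262,(y+.5)/4.6-.5+140),z)*1000)
for n,a,b,z in[("bed near",(107,528),(198,540),.03),("bed far",(173,120),(264,131),.03),("fj top",(175,100),(270,113),.066),("sj top",(121,383),(226,402),.065),("base near",(62,530),(240,562),.012)]:
    p,q=f(*a,z),f(*b,z);print(n,p.round(1),q.round(1),((p+q)/2).round(1),np.linalg.norm(p-q).round(1))
b=cv2.imread("pics/top2.png");hsv=cv2.cvtColor(b,cv2.COLOR_BGR2HSV)
m=((hsv[...,0]>18)&(hsv[...,0]<32)&(hsv[...,1]>150)&(hsv[...,2]>90)).astype(np.uint8);m[:160]=0;m[195:]=0;m[:,150:]=0
pts=np.argwhere(m)[:,::-1]
for z in(.196,.207):
    w=np.array([bp("top",p,z) for p in pts])*1000
    d=np.array([-.183,.983]); d/=np.linalg.norm(d); s=(w-[609.2,393.9])@d; t=(w-[609.2,393.9])@np.array([d[1],-d[0]])
    print(z,"far end along",s.max().round(1),"across range",t.min().round(1),t.max().round(1),[np.round(v,1) for v in cv2.minAreaRect(w.astype(np.float32))])
```

```text
bed near [437.9  -4.7] [427.1 -52.9] [432.5 -28.8] 49.4
bed far [664.9 -63.1] [ 653.7 -113.7] [659.3 -88.4] 51.8
fj top [663.9 -62.7] [ 651.8 -113.6] [657.9 -88.1] 52.4
sj top [509.8 -18.6] [494.6 -72.8] [502.2 -45.7] 56.3
base near [441.1  19.7] [414.9 -75.7] [428. -28.] 99.0
0.196 far end along 10.8 across range -17.2 22.8 [array([616.2, 368.3]), array([38.4, 76.3]), np.float64(7.4)]
0.207 far end along 6.3 across range -21.6 17.9 [array([612.3, 363.6]), array([37.9, 75.3]), np.float64(7.4)]
```

Emit:
play_rows:
  rows:
    - {"x":-0.2,"y":-4,"z":0,"roll":-0.14,"grip":2.5}
    - {"x":-0.4,"y":-8,"z":0,"roll":-0.28,"grip":2.5}
    - {"x":-0.6,"y":-12,"z":0,"roll":-0.42,"grip":2.5}
    - {"x":-0.8,"y":-16,"z":0,"roll":-0.56,"grip":2.5}
    - {"x":-1,"y":-20,"z":0,"roll":-0.7,"grip":2.5}
    - {"x":-1.2,"y":-24,"z":0,"roll":-0.84,"grip":2.5}
    - {"x":-1.4,"y":-28,"z":0,"roll":-0.98,"grip":2.5}
    - {"x":-1.6,"y":-32,"z":0,"roll":-1.12,"grip":2.5}
    - {"x":-1.8,"y":-35,"z":0,"roll":-1.26,"grip":2.5}
    - {"x":-2,"y":-38,"z":0,"roll":-1.4,"grip":2.5}
    - {"x":-2.2,"y":-41,"z":0,"roll":-1.54,"grip":2.5}
    - {"x":-2.4,"y":-44,"z":0,"roll":-1.68,"grip":2.5}
    - {"x":-2.4,"y":-46.3,"z":0,"roll":-1.82,"grip":2.5}
    - {"x":-2.4,"y":-46.3,"z":-3,"roll":-1.96,"grip":2.5}
    - {"x":-2.4,"y":-46.3,"z":-6,"roll":-2.005,"grip":2.5}
    - {"x":-2.4,"y":-46.3,"z":-9,"roll":-2.005,"grip":2.5}
    - {"x":-2.4,"y":-46.3,"z":-9,"roll":-2.005,"grip":2.5}

```text
t: 18.6
tcp_pos: [0.5765, -0.0691, 0.0803]
tool_rot: [0.992, -0.125, 0.001, 0.001]
force: [-1.4, -0.4, -4.0]
finger_gap: 0.357
```

Run:
```python
from h import *
s=manip.sense();print({k:np.round(v,4) for k,v in s.items() if k in("t","tcp_pos","tool_rot","force","finger_gap")})
q=s["tool_rot"];print("yaw",2*np.arctan2(q[1],q[0]))
a=snapshot("scene")[:,:,::-1];cv2.imwrite("pics/scene4.png",a)
cv2.imwrite("pics/d9.png",cv2.resize(a[180:280,235:335],(600,600),interpolation=2))
```

```text
{'t': np.float64(18.6), 'tcp_pos': array([ 0.5765, -0.0691,  0.0803]), 'tool_rot': array([ 9.921e-01, -1.253e-01,  9.000e-04,  6.000e-04]), 'force': array([-1.4083, -0.3942, -4.0498]), 'finger_gap': np.float64(0.3568)}
yaw -0.25134645178545734
```

View pics/d9.png

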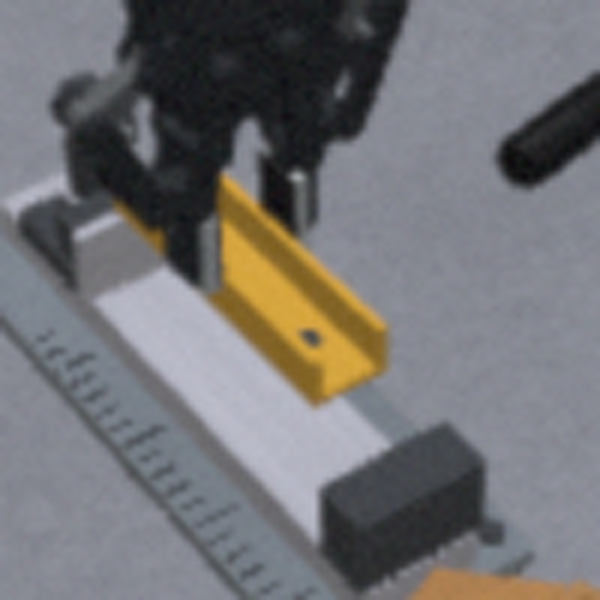

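The channel is aligned over the bed: its end corners are at (320,405) and (385,370), and it sits between the jaws. I'll lower it until it touches.

Emit:
play_rows:
  rows:
    - {"x":0.4,"y":-0.1,"z":-2,"roll":0,"grip":2.5}
    - {"x":0.4,"y":-0.1,"z":-3.5,"roll":0,"grip":2.5}
    - {"x":0.4,"y":-0.1,"z":-4.5,"roll":0,"grip":2.5}
    - {"x":0.4,"y":-0.1,"z":-4.9,"roll":0,"grip":2.5}
    - {"x":0.4,"y":-0.1,"z":-5.1,"roll":0,"grip":2.5}
    - {"x":0.4,"y":-0.1,"z":-5.1,"roll":0,"grip":2.5}

```text
t: 19.25
tcp_pos: [0.5831, -0.0707, 0.0323]
tool_rot: [0.992, -0.125, 0.004, 0.001]
force: [-1.1, -0.0, -3.4]
finger_gap: 0.358
```

Run:
```python
from h import *
s=manip.sense();print({k:np.round(v,4) for k,v in s.items() if k in("t","tcp_pos","tool_rot","force","finger_gap")})
a=snapshot("scene")[:,:,::-1];cv2.imwrite("pics/scene5.png",a)
cv2.imwrite("pics/d10.png",cv2.resize(a[210:280,260:340],(800,700),interpolation=2)[:600])
hsv=cv2.cvtColor(a.copy(),cv2.COLOR_BGR2HSV);m=((hsv[...,0]>15)&(hsv[...,0]<34)&(hsv[...,1]>120)).astype(np.uint8)
k,l,st,c=cv2.connectedComponentsWithStats(m)
for i in range(1,k):
    if st[i,4]>40 and 240<c[i][0]<330 and 180<c[i][1]<275:
        p=np.argwhere(l==i)[:,::-1];print(c[i].round(1),st[i],"lowest",p[p[:,1].argmax()],"rightmost",p[p[:,0].argmax()])
        q=p[p[:,0]==p[:,0].max()];print("right col rows",q[:,1].min(),q[:,1].max());q=p[p[:,1]>=p[:,1].max()-1];print("low",q.tolist())
ax=np.array([.9673,-.2536]);o=np.array([545.9,-58.6])  # on axis
n=np.array([.2536,.9673])
# expected pixel of bed-axis end corners when channel end centre at distances
for e in(150e-3,):
  pass
for d in(100,105,110): # gauge-like coordinate from o
  for w in(16,-16):
    X=(o+ax*d+n*w)/1000;print(d,w,pj("scene",(*X,.030)).round(1),pj("scene",(*X,.052)).round(1))
```

```text
{'t': np.float64(19.25), 'tcp_pos': array([ 0.5831, -0.0707,  0.0323]), 'tool_rot': array([ 0.9921, -0.1252,  0.004 ,  0.0012]), 'force': array([-1.0832, -0.0091, -3.4418]), 'finger_gap': np.float64(0.3576)}
[284.3 245.8] [273 226  28  36 473] lowest [286 261] rightmost [300 252]
right col rows 252 253
low [[286, 260], [287, 260], [288, 260], [289, 260], [286, 261], [287, 261]]
100 16 [300.1 259. ] [300.2 252. ]
100 -16 [288.3 265.4] [288.3 258.4]
105 16 [301.5 260.4] [301.6 253.4]
105 -16 [289.7 266.8] [289.6 259.8]
110 16 [302.9 261.7] [303.  254.8]
110 -16 [291.  268.2] [291.  261.2]
```

Emit:
play_rows:
  rows:
    - {"x":0,"y":0.1,"z":-0.4,"roll":0,"grip":2.5}
    - {"x":0,"y":0.1,"z":-0.6,"roll":0,"grip":2.5}
    - {"x":0,"y":0.1,"z":-0.7,"roll":0,"grip":2.5}
    - {"x":0,"y":0.1,"z":-0.7,"roll":0,"grip":2.5}

```text
t: 19.7
tcp_pos: [0.5835, -0.0697, 0.0269]
tool_rot: [0.992, -0.125, 0.005, 0.001]
force: [-0.9, 0.7, 5.7]
finger_gap: 0.354
```

Emit:
play_rows:
  rows:
    - {"x":0,"y":0,"z":0,"roll":0,"grip":5}
    - {"x":0,"y":0,"z":0,"roll":0,"grip":5}
    - {"x":0,"y":0,"z":0,"roll":0,"grip":5}
    - {"x":0,"y":0,"z":1,"roll":0,"grip":5}
    - {"x":0,"y":0,"z":4,"roll":0,"grip":5}
    - {"x":0,"y":0,"z":9,"roll":0,"grip":5}
    - {"x":0,"y":3,"z":13,"roll":0,"grip":5}
    - {"x":-3,"y":8,"z":14,"roll":0,"grip":5}
    - {"x":-6,"y":13,"z":14,"roll":0,"grip":5}
    - {"x":-9,"y":18,"z":14,"roll":0,"grip":5}
    - {"x":-10,"y":23,"z":14,"roll":0,"grip":5}
    - {"x":-10,"y":28,"z":14,"roll":0,"grip":5}
    - {"x":-10,"y":28,"z":14,"roll":0,"grip":5}

```text
t: 21.0
tcp_pos: [0.4822, 0.2136, 0.1679]
tool_rot: [0.992, -0.124, 0.005, 0.001]
force: [0.0, -1.3, -0.2]
finger_gap: 0.588
```

Run:
```python
from h import *
s=manip.sense();print({k:np.round(v,4) for k,v in s.items() if k in("t","tcp_pos","force")})
a=snapshot("scene")[:,:,::-1];cv2.imwrite("pics/scene6.png",a)
b=snapshot("top")[:,:,::-1];cv2.imwrite("pics/top6.png",b)
hsv=cv2.cvtColor(b.copy(),cv2.COLOR_BGR2HSV);m=((hsv[...,0]>15)&(hsv[...,0]<34)&(hsv[...,1]>110)).astype(np.uint8)
m[:140]=0;m[270:]=0;m[:,:260]=0;m[:,350:]=0
p=np.argwhere(m)[:,::-1];print(len(p))
ax=np.array([.9673,-.2536]);o=np.array([545.9,-58.6]);n=np.array([.2536,.9673])
w=np.array([bp("top",x,.052) for x in p])*1000
print([np.round(v,1) for v in cv2.minAreaRect(w.astype(np.float32))])
al=(w-o)@ax;ac=(w-o)@n
print("along",al.min().round(1),al.max().round(1))
for k in np.arange(-20,100,15):
    g=ac[(al>k)&(al<k+15)]; 
    if len(g):print(k,g.min().round(1),g.max().round(1))
```

```text
{'t': np.float64(21.0), 'tcp_pos': array([0.4822, 0.2136, 0.1679]), 'force': array([ 0.0258, -1.3198, -0.1833])}
572
[array([582.3, -68. ]), array([ 30. , 127.9]), np.float64(75.7)]
along -26.4 101.4
-20 -14.9 14.9
-5 -14.5 14.8
10 -14.7 14.8
25 -14.4 14.8
40 -14.5 14.7
55 -14.7 15.1
70 -14.4 15.1
85 -14.2 15.5
```

The channel sits within about 0.5 mm of the bed's centre line and is parallel to it. Now I go to the thumb grip.

Emit:
play_rows:
  rows:
    - {"x":0,"y":-5,"z":0,"roll":0,"grip":5}
    - {"x":0,"y":-10,"z":0,"roll":0,"grip":5}
    - {"x":0,"y":-15,"z":0,"roll":0,"grip":5}
    - {"x":-0.5,"y":-20,"z":0,"roll":0,"grip":5}
    - {"x":-1.3,"y":-24,"z":0,"roll":0,"grip":5}
    - {"x":-1.3,"y":-25.2,"z":0,"roll":0,"grip":5}
    - {"x":-1.3,"y":-25.2,"z":-1,"roll":0,"grip":5}
    - {"x":-1.3,"y":-25.2,"z":-5,"roll":0,"grip":5}
    - {"x":-1.3,"y":-25.2,"z":-8,"roll":0,"grip":5}
    - {"x":-1.3,"y":-25.2,"z":-10,"roll":0,"grip":5}
    - {"x":-1.3,"y":-25.2,"z":-10.8,"roll":0,"grip":5}
    - {"x":-1.3,"y":-25.2,"z":-10.8,"roll":0,"grip":1.2}
    - {"x":-1.3,"y":-25.2,"z":-10.8,"roll":0,"grip":1.2}
    - {"x":-1.3,"y":-25.2,"z":-10.8,"roll":0,"grip":1.2}
    - {"x":-1.3,"y":-25.2,"z":-10.8,"roll":0,"grip":1.2}
    - {"x":-1.3,"y":-25.2,"z":-10.8,"roll":0,"grip":1.2}
  grip_force: 25

```text
t: 22.7
tcp_pos: [0.4703, -0.039, 0.0604]
tool_rot: [0.992, -0.123, 0.006, 0.001]
force: [-0.7, -4.1, -0.2]
finger_gap: 0.182
```

Emit:
play_rows:
  rows:
    - {"x":0.4,"y":-0.1,"z":0,"roll":0,"grip":1.2}
    - {"x":0.8,"y":-0.2,"z":0,"roll":0,"grip":1.2}
    - {"x":1.2,"y":-0.31,"z":0,"roll":0,"grip":1.2}
    - {"x":1.5,"y":-0.39,"z":0,"roll":0,"grip":1.2}
    - {"x":1.8,"y":-0.47,"z":0,"roll":0,"grip":1.2}
    - {"x":2.0,"y":-0.52,"z":0,"roll":0,"grip":1.2}
    - {"x":2.2,"y":-0.57,"z":0,"roll":0,"grip":1.2}
    - {"x":2.4,"y":-0.62,"z":0,"roll":0,"grip":1.2}
    - {"x":2.5,"y":-0.65,"z":0,"roll":0,"grip":1.2}
    - {"x":2.5,"y":-0.65,"z":0,"roll":0,"grip":1.2}

```text
t: 23.7
tcp_pos: [0.493, -0.0451, 0.0605]
tool_rot: [0.992, -0.123, 0.004, 0.001]
force: [-6.5, -3.9, 1.8]
finger_gap: 0.186
```

Emit:
play_rows:
  rows:
    - {"x":0.4,"y":-0.1,"z":0,"roll":0,"grip":1.2}
    - {"x":0.5,"y":-0.13,"z":0,"roll":0,"grip":1.2}
    - {"x":0.6,"y":-0.16,"z":0,"roll":0,"grip":1.2}
    - {"x":0.6,"y":-0.16,"z":0,"roll":0,"grip":1.2}

```text
t: 24.1
tcp_pos: [0.4968, -0.0461, 0.0604]
tool_rot: [0.992, -0.123, 0.001, 0.001]
force: [-6.0, -2.4, 1.1]
finger_gap: 0.185
```

Emit:
play_rows:
  rows:
    - {"x":0.4,"y":-0.1,"z":0,"roll":0,"grip":1.2}
    - {"x":0.5,"y":-0.13,"z":0,"roll":0,"grip":1.2}
    - {"x":0.6,"y":-0.16,"z":0,"roll":0,"grip":1.2}
    - {"x":0.6,"y":-0.16,"z":0,"roll":0,"grip":1.2}

```text
t: 24.5
tcp_pos: [0.498, -0.0465, 0.0604]
tool_rot: [0.992, -0.123, -0.004, -0.0]
force: [-10.1, -1.9, 5.8]
finger_gap: 0.181
```

Emit:
play_rows:
  rows:
    - {"x":0.5,"y":-0.13,"z":0,"roll":0,"grip":1.2}
    - {"x":0.6,"y":-0.16,"z":0,"roll":0,"grip":1.2}
    - {"x":0.6,"y":-0.16,"z":0,"roll":0,"grip":1.2}
    - {"x":0.6,"y":-0.16,"z":0,"roll":0,"grip":1.2}
    - {"x":0.6,"y":-0.16,"z":0,"roll":0,"grip":1.2}
    - {"x":0.6,"y":-0.16,"z":0,"roll":0,"grip":1.2}

```text
t: 25.1
tcp_pos: [0.4977, -0.0464, 0.0604]
tool_rot: [0.992, -0.122, -0.01, -0.001]
force: [-13.0, -2.9, 7.3]
finger_gap: 0.181
```

Run:
```python
from h import *
s=manip.sense();print({k:np.round(v,4) for k,v in s.items() if k in("t","tcp_pos","force","finger_gap")})
a=snapshot("scene")[:,:,::-1];cv2.imwrite("pics/scene7.png",a)
cv2.imwrite("pics/d11.png",cv2.resize(a[180:290,230:340],(600,600),interpolation=2))
```

```text
{'t': np.float64(25.1), 'tcp_pos': array([ 0.4977, -0.0464,  0.0604]), 'force': array([-13.0012,  -2.8508,   7.2616]), 'finger_gap': np.float64(0.1806)}
```

Emit:
play_rows:
  rows:
    - {"x":0.4,"y":-0.1,"z":0,"roll":0,"grip":1.2}
    - {"x":0.4,"y":-0.1,"z":0,"roll":0,"grip":1.2}
    - {"x":0.4,"y":-0.1,"z":0,"roll":0,"grip":1.2}
    - {"x":0.4,"y":-0.1,"z":0,"roll":0,"grip":1.2}
    - {"x":0.4,"y":-0.1,"z":0,"roll":0,"grip":1.2}
    - {"x":0.4,"y":-0.1,"z":0,"roll":0,"grip":1.2}
    - {"x":0.4,"y":-0.1,"z":0,"roll":0,"grip":1.2}
    - {"x":0.4,"y":-0.1,"z":0,"roll":0,"grip":1.2}

```text
t: 25.95
tcp_pos: [0.4975, -0.0463, 0.0604]
tool_rot: [0.992, -0.122, -0.015, -0.001]
force: [-9.3, -2.2, 3.9]
finger_gap: 0.186
```

Emit:
play_rows:
  rows:
    - {"x":0.1,"y":0,"z":0,"roll":0,"grip":1.2}
    - {"x":0.1,"y":0,"z":0,"roll":0,"grip":5}
    - {"x":0,"y":0,"z":0,"roll":0,"grip":5}
    - {"x":0,"y":0,"z":0,"roll":0,"grip":5}
    - {"x":0,"y":0,"z":0,"roll":0,"grip":5}
    - {"x":0,"y":0,"z":3,"roll":0,"grip":5}
    - {"x":0,"y":0,"z":8,"roll":0,"grip":5}
    - {"x":0,"y":3,"z":11,"roll":0,"grip":5}
    - {"x":0,"y":8,"z":11,"roll":0,"grip":5}
    - {"x":0,"y":13,"z":11,"roll":0,"grip":5}
    - {"x":0,"y":18,"z":11,"roll":0,"grip":5}
    - {"x":0,"y":23,"z":11,"roll":0,"grip":5}
    - {"x":0,"y":26,"z":11,"roll":0,"grip":5}
    - {"x":0,"y":26,"z":11,"roll":0,"grip":5}

```text
t: 27.35
tcp_pos: [0.4972, 0.2176, 0.1706]
tool_rot: [0.993, -0.119, -0.014, -0.002]
force: [-0.0, -0.6, -0.7]
finger_gap: 0.59
```

Run:
```python
from h import *
s=manip.sense();print({k:np.round(v,4) for k,v in s.items() if k in("t","tcp_pos","force")})
a=snapshot("scene")[:,:,::-1];cv2.imwrite("pics/scene8.png",a)
b=snapshot("top")[:,:,::-1].copy();cv2.imwrite("pics/top8.png",b)
hsv=cv2.cvtColor(b,cv2.COLOR_BGR2HSV);g=cv2.cvtColor(b,cv2.COLOR_BGR2GRAY)
ax=np.array([.9673,-.2536]);o=np.array([545.9,-58.6]);n=np.array([.2536,.9673])
m=((hsv[...,0]>15)&(hsv[...,0]<34)&(hsv[...,1]>110)).astype(np.uint8)
m[:140]=0;m[270:]=0;m[:,:260]=0;m[:,350:]=0
p=np.argwhere(m)[:,::-1];w=np.array([bp("top",x,.052) for x in p])*1000
print([np.round(v,1) for v in cv2.minAreaRect(w.astype(np.float32))]);al=(w-o)@ax;ac=(w-o)@n
print("along",al.min().round(1),al.max().round(1),"across",ac.min().round(1),ac.max().round(1))
# profile along walls (rim height) in hue/gray
for wd in(14,0):
  print(wd,[(int(d),int(g[int(round(q[1])),int(round(q[0]))]),int(hsv[int(round(q[1])),int(round(q[0])),1])) for d in list(range(-36,0,3))+list(range(96,130,3)) for q in[pj("top",(*((o+ax*d+n*wd)/1000),.052))]])
for l,z in(("thumb_grip",.09),("casting_done",.006),("channel_mid",.04),("channel_short",.04),("flux_bottle",0),("paste_tin",0),("solder_reel",0),("screwdriver",0)):
    print(l,[(round(d["score"],2),(bp("top",d["point"],z)*1000).round()) for d in landmark_of(l,"top")[:3]])
# changes since start, blobs
d=cv2.absdiff(cv2.imread("pics/top0.png"),b).max(2);d=cv2.morphologyEx((cv2.GaussianBlur(d,(5,5),0)>25).astype(np.uint8),cv2.MORPH_OPEN,np.ones((3,3)))
k,l,st,c=cv2.connectedComponentsWithStats(d);print([st[i].tolist() for i in range(1,k) if st[i,4]>25])
```

```text
{'t': np.float64(27.35), 'tcp_pos': array([0.4972, 0.2176, 0.1706]), 'force': array([-0.0191, -0.5918, -0.733 ])}
[array([599.1, -74. ]), array([ 34.2, 127.9]), np.float64(76.6)]
along -8.4 119.7 across -17.2 17.1
14 [(-36, 68, 37), (-33, 53, 35), (-30, 57, 21), (-27, 68, 32), (-24, 71, 33), (-21, 80, 32), (-18, 115, 25), (-15, 155, 17), (-12, 175, 7), (-9, 178, 43), (-6, 173, 137), (-3, 168, 153), (96, 173, 122), (99, 169, 113), (102, 172, 104), (105, 172, 92), (108, 166, 151), (111, 158, 143), (114, 119, 172), (117, 86, 150), (120, 58, 69), (123, 62, 30), (126, 71, 30), (129, 70, 27)]
0 [(-36, 69, 34), (-33, 73, 29), (-30, 73, 36), (-27, 73, 26), (-24, 71, 29), (-21, 76, 34), (-18, 103, 23), (-15, 157, 14), (-12, 175, 11), (-9, 174, 76), (-6, 170, 148), (-3, 168, 186), (96, 167, 183), (99, 166, 185), (102, 167, 182), (105, 168, 180), (108, 140, 182), (111, 96, 159), (114, 44, 91), (117, 30, 16), (120, 44, 17), (123, 55, 38), (126, 67, 31), (129, 74, 26)]
thumb_grip [(0.93, array([498., -49.]))]
casting_done [(0.59, array([ 436., -348.]))]
channel_mid [(0.37, array([504., -54.]))]
channel_short [(0.32, array([ 363., -195.]))]
flux_bottle [(0.77, array([ 537., -202.]))]
paste_tin [(0.68, array([ 366., -202.]))]
solder_reel []
screwdriver [(0.87, array([572., 202.]))]
[[0, 145, 203, 275, 32821], [289, 163, 29, 55, 896], [287, 226, 24, 11, 187], [400, 230, 45, 19, 680]]
```

Run:
```python
from h import *
from scipy.ndimage import map_coordinates as mc
ax=np.array([.9673,-.2536]);o=np.array([545.9,-58.6]);n=np.array([.2536,.9673])
A=cv2.imread("pics/top6.png").astype(float);B=cv2.imread("pics/top8.png").astype(float)
def prof(I,ds,wd,z,ch):
    q=np.array([pj("top",(*((o+ax*d+n*wd)/1000),z)) for d in ds]);return mc(I[...,ch],[q[:,1],q[:,0]],order=1).astype(int)
for wd in(0,-20,20):
  ds=np.arange(-75,-15,2.);print("top6",wd,list(zip(ds.astype(int).tolist(),prof(A,ds,wd,.065,2).tolist(),prof(A,ds,wd,.065,0).tolist())))
  ds=ds+28;print("top8",wd,list(zip(ds.astype(int).tolist(),prof(B,ds,wd,.065,2).tolist(),prof(B,ds,wd,.065,0).tolist())))
# jaw travel by template matching of tab patch
T=cv2.imread("pics/top6.png")
c=pj("top",(*((o+ax*-66)/1000),.08)).astype(int);print(c)
P=T[c[1]-9:c[1]+12,c[0]-14:c[0]+14];r=cv2.matchTemplate(cv2.imread("pics/top8.png"),P,cv2.TM_CCOEFF_NORMED)
_,v,_,xy=cv2.minMaxLoc(r);d=np.array(xy)-[c[0]-14,c[1]-9];print(v,d)
p1=bp("top",c,.08);p2=bp("top",c+d,.08);print("travel mm",(p2-p1)*1000,np.linalg.norm(p2-p1)*1000)
```

```text
top6 0 [(-75, 66, 74), (-73, 63, 73), (-71, 62, 74), (-69, 63, 73), (-67, 63, 74), (-65, 64, 74), (-63, 64, 75), (-61, 64, 73), (-59, 62, 74), (-57, 62, 74), (-55, 64, 74), (-53, 67, 77), (-51, 87, 97), (-49, 116, 127), (-47, 146, 160), (-45, 168, 185), (-43, 173, 190), (-41, 173, 191), (-39, 173, 189), (-37, 172, 188), (-35, 172, 185), (-33, 173, 177), (-31, 173, 144), (-29, 185, 106), (-27, 200, 75), (-25, 208, 60), (-23, 210, 59), (-21, 210, 58), (-19, 211, 59), (-17, 211, 59)]
top8 0 [(-47, 66, 74), (-45, 64, 74), (-43, 63, 76), (-41, 66, 76), (-39, 66, 75), (-37, 66, 75), (-35, 66, 76), (-33, 67, 78), (-31, 69, 78), (-29, 69, 77), (-27, 68, 77), (-25, 67, 76), (-23, 74, 83), (-21, 96, 107), (-19, 128, 139), (-17, 159, 165), (-15, 180, 170), (-13, 192, 142), (-11, 204, 105), (-9, 210, 75), (-7, 212, 60), (-5, 212, 58), (-3, 207, 58), (-1, 191, 62), (1, 160, 67), (3, 116, 72), (5, 90, 74), (7, 106, 73), (9, 138, 71), (11, 175, 67)]
top6 -20 [(-75, 62, 74), (-73, 64, 74), (-71, 66, 74), (-69, 65, 73), (-67, 59, 68), (-65, 49, 57), (-63, 50, 55), (-61, 59, 63), (-59, 66, 73), (-57, 
[... 1181 characters left out ...]
1, 175, 192), (-29, 177, 193), (-27, 176, 193), (-25, 176, 190), (-23, 177, 188), (-21, 177, 188), (-19, 178, 188), (-17, 177, 188)]
top8 20 [(-47, 66, 74), (-45, 65, 74), (-43, 66, 76), (-41, 64, 73), (-39, 60, 69), (-37, 54, 62), (-35, 49, 55), (-33, 49, 55), (-31, 56, 63), (-29, 61, 72), (-27, 64, 76), (-25, 66, 77), (-23, 74, 84), (-21, 96, 105), (-19, 129, 143), (-17, 155, 172), (-15, 172, 189), (-13, 177, 193), (-11, 177, 192), (-9, 179, 191), (-7, 178, 190), (-5, 179, 190), (-3, 180, 191), (-1, 180, 192), (1, 181, 194), (3, 180, 193), (5, 178, 192), (7, 179, 190), (9, 179, 190), (11, 178, 190)]
[298 232]
0.963202953338623 [  2 -11]
travel mm [26.17871516 -7.41658909] 27.20902278607503
```

Run:
```python
from h import *
A=cv2.imread("pics/scene7.png");B=cv2.imread("pics/scene8.png")
d=cv2.GaussianBlur(cv2.absdiff(A,B).max(2),(3,3),0)[222:275,262:335];print("face/channel/fixed-jaw diff max, n>25:",d.max(),(d>25).sum())
S=cv2.imread("pics/scene0.png")
d=cv2.absdiff(cv2.GaussianBlur(S,(5,5),0),cv2.GaussianBlur(B,(5,5),0)).max(2);m=cv2.morphologyEx((d>25).astype(np.uint8),cv2.MORPH_OPEN,np.ones((3,3)))
k,l,st,c=cv2.connectedComponentsWithStats(m);print([st[i].tolist() for i in range(1,k) if st[i,4]>20])
s=manip.sense();print(s["t"],s["force"].round(1))
```

```text
face/channel/fixed-jaw diff max, n>25: 8 0
[[104, 0, 118, 82, 5884], [300, 0, 12, 13, 142], [333, 0, 20, 10, 141], [300, 13, 50, 116, 3719], [84, 58, 35, 48, 1038], [114, 68, 38, 39, 738], [377, 142, 24, 28, 326], [244, 198, 57, 67, 1215], [261, 204, 5, 10, 42], [110, 275, 52, 43, 1020]]
27.85 [-0.5 -0.2  0.6]
```

```bash
python3 -c "from station import *; print(sign_off())"
```

```text
the job is handed in; nothing more can be done
None
```

The casting is on the black pad, and the longest brass channel is shut in the caliper. I handed the job in at about 28 s; no verdict is reported.

**What I did**
- **Jaw:** I pulled the caliper jaw open by its thumb grip.
- **Casting:** I laid it flat and right way up on the free near end of the pad, parallel to the other two.
- **Channel:** I laid the 130 mm channel, open side up, along the middle of the bed.
- **Closing:** I slid the jaw shut and pressed. The force was about 10 N, peaked at about 13 N, then held near 9.5 N for about 0.8 s. I then let go and moved clear.

**Last checks**
- **Centring:** the channel is within about 0.5 mm of the bed's centre line and parallel to it.
- **Bearing on both jaws:** the channel moved about 18 mm with the jaw, then stopped dead as the force rose from 6 to 13 N.
- **After release:** pictures taken while pressing and after letting go show no shift of the jaw face or channel.
- **Everything else:** comparing pictures from the start and end shows changes only at the casting, the caliper and the channel's old place, apart from the arm itself.

**What disagreed or stayed unsure**
- **Tool height:** the fingers were 20 to 30 mm higher than the height reading implied. My first pinch closed on top of the thumb grip with about 8 N; I corrected for this and saw no harm from it.
- **Fixed-jaw contact:** the camera estimates of the jaw faces and channel ends disagree by about 4 to 5 mm. Contact with the fixed jaw therefore rests on the force and the stop, not on a clear view.
- **Final look:** the picture limit was used up, so the last checks were by numbers only. In the final top view the arm covered the wooden block, and only the side camera confirmed it.

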